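# Dock the air pump and click its dial to five

## Robot

A 6-joint arm with a two-finger parallel gripper is mounted at the origin on the work surface. World frame = base frame: x ahead of the robot, y to its left, z up, the work surface at z = 0. Lengths are in m, angles in rad, forces in N, time in s.
With the tool pointing down it reaches from about 0.375 to 0.975 m from the base axis. Payload 3.8 kg.
Tool frame: the origin (TCP) lies on the centre line of the jaws, within the pads' length; the fingertips stand 17 mm ahead of it and the grasp point (between the pads) lies 2 mm behind it (bot.tip_extent is the distance from the TCP to the fingertips, in m); z points along the fingers, y is the line along which they close (so a half turn about z gives the same grasp; the last joint's range is limited). The gripper opens to 85 mm and grips with 20 to 120 N. Pads are 22 mm wide; open, the fingers measure 114 mm over their backs; the gripper's body (76 mm by 85 mm) begins 54 mm behind the grasp point. The pads swing forward as they close: fully open they stand 13 mm farther back than shut.
Start: joints at [-1.207, 0.264, 1.604, -0, 1.274, -0.037], TCP at [0.263, -0.622, 0.248] pointing down, gripper open.
Joint ranges: [-2.63, 2.63], [-0.94, 2.18], [0.31, 2.57], [-1.31, 4.45], [0, 2.66], [-2.55, 2.55]. Speed limits (rad/s): [2.57, 2.57, 3.14, 3.14, 3.14, 3.14].

## Interface

Orientations are given as a rotation vector (axis times angle).
In Python, from workcell import readout, read_camera, finish_job, bot gives the robot as it stands.
- The arm moves only by the tool jog_arm, never from a script. Its argument "deltas" is one flat list of numbers, 7 for each row, row after row: the shift along the tool's x, y, z in m, then the turn, a rotation vector about the tool's x, y, z in degrees, then the gripper command: -1 is shut, 1 is fully open, values between are in proportion. A call has 1 to 8 rows; each row is the pose to reach, as a shift and turn from the pose commanded when the call began, along the tool's axes at that moment; what a row does not reach only later rows make up. A row lasts 1/10 s, in which the tool goes at most 50 mm and 8.59 degrees, less where a joint would pass 70% of its speed; a pose out of reach is approached as far as the arm can. A call with a gripper value outside its range is refused whole. The fingers move at their own pace and stop on an object; "squeeze" is the grip in N (left out, the last holds). Time passes only in rows, so rows that repeat a pose let the fingers close. It gives the time, the measured TCP pose, the force, the opening and the grip force at its end, in the units of the state.
- readout.read_state(): the state, without advancing time (a new reading comes with each control period).
- read_camera(name): name is "scene" or "side" or "wrist"; returns a dict with "color" (420x560x3 uint8, blue, green, red), "fx", "fy", "cx", "cy" (pixels), "origin" and "attitude" of the camera in the world. Camera axes: x right, y down, z forward; pixel columns grow to the right and rows downward; lengths in m; the calibration is good to about 2 mm. A picture is of the moment at which its call begins. There is no depth.
- finish_job(): hands the job in; it is judged then, once.
The state is a dict: "time": time; "q": joint angles; "joint_vel": joint speeds; "joint_torque": joint torques, N m; "tool_pos": TCP position; "tcp_rot": TCP orientation; "wrist_force": force on the tool from outside, world axes, zero at the start; "torque": the same for the moment, N m; "width": opening from 0.0 (shut) to 1.0 (fully open); "grip_force": force on a finger pad.
Only numpy, scipy, OpenCV 4.12 (cv2) and the standard library are available. Lean on these libraries where they do the work, as an engineer would, in place of code of your own. Each camera call takes 0.05 s, during which the arm holds its last target. There are 200 camera calls.

## Task

Set the blue air pump down in the green cradle, level and right down on the cradle's floor with its white nozzle out through the notch, and let go of it. Then turn the dial on its top clockwise, click by click, to position five (the fifth white dot after the red off dot), without going past it, and leave the pump sitting in the cradle. Leave the glass jar, the steel dish and the two stacked shrimp towers standing where they are.

Things in the scene. Friction and masses are not known exactly. Their poses are not given: they have to be found in the camera images.
- pump: Blue box-shaped air pump, loose, upright, 110 mm long (x), 60 wide (y), body 48 high (74 with the dial on the middle of its top), 0.4 to 0.6 kg; origin at the centre of its underside, z up. A white nozzle 10 mm thick sticks out 18 mm from the middle of the +x end; black slits mark the -x end. Easily gripped across its width, fingers on the long sides.
- nozzle (a point): Tip of the pump's nozzle, 73 mm along the pump's +x from its origin, 16 mm above its underside.
- dial (a joint): Dial, rad: 0 is off (pointer at the red dot, towards the nozzle, pump's +x), growing clockwise from above to 5.24 (position ten). Click stops every 30 degrees (0.5236), each marked by a white dot on the pump's top; position five is 2.62. About 0.07 N m passes a click; let go, it snaps to the nearest one. Starts at off, one or two.
- dial_grip (a point): On the dial's axis, 64 mm above the pump's underside, the height to grip. Black dial: disc 46 mm across, 4 thick on the pump's top; on it a straight grip bar 46 long, 14 wide, 22 high (52 to 74 mm above the pump's underside). Turns with the dial: x runs along the bar to the end with the white pointer line, z up.
- cradle: Green plastic cradle, fixed: floor plate 126 x 76 mm, 6 thick, with corner fences 14 mm high above it round a space 116 x 66 (3 mm of room all round the pump). Long sides open between the fences (86 mm, room for fingers). Origin at the centre of its underside, x along its length; a 32 mm wide notch for the nozzle in the +x end, -x end closed.
- cradle_floor (a point): Centre of the top of the cradle's floor plate, 6 mm above the cradle's origin: where the origin of the seated pump belongs, both x axes pointing the same way.
- jar: Bystander: clear glass jar with white twist cap, 60 mm across, 95 mm high, loose; origin at the centre of its underside.
- dish: Bystander: stainless steel feeding dish, 96 mm across, 26 mm high, loose; origin at the centre of its underside.
- tower_low: Bystander: lower of two stacked brown ceramic shrimp towers, 62 mm across, 44 mm high, loose; origin at the centre of its underside.
- tower_top: Bystander: the upper shrimp tower, same size, standing on the lower one; origin at the centre of its underside.
Not all that is in view belongs to the job. What is meant by the pump is not brown or orange, and is the larger of those in its own colour.

How it is judged:
By the outcome, as a careful person would: the job done as asked, in the order asked, and still so for the second after the job is handed in, with the robot touching nothing.
It also fails if it takes over 72 s, if anything falls off the work surface, if the arm or the gripper's body presses on something with over 40 N, if the wrist force passes 120 N, or if a joint passes its speed limit or range.

## Working session

There is one attempt and no reset: what is moved stays moved. The work goes in short steps, Python scripts to look and compute and a tool call to move; the robot and the scene stay as the last step left them, time stands still between calls to the robot, and variables do not carry over. Pictures are saved under pics/ and viewed, at most 10 in all, crops included, and the job is handed in when it is done.

Besides the shell and the picture viewer there is one more tool, called after ">>>" in YAML: its name, and indented under it one key for each argument. jog_arm: Moves the arm, as the interface text tells. Its arguments: {"type":"object","properties":{"deltas":{"type":"array"},"squeeze":{"type":"number"}},"required":["deltas"]}

```bash
mkdir -p pics; ls
python3 - <<'E'
from workcell import readout, read_camera, bot
import cv2,numpy as np
print(readout.read_state())
for n in ["scene","side"]:
    c=read_camera(n); cv2.imwrite(f"pics/{n}0.png",c["color"]); print(n,{k:np.round(v,4).tolist() for k,v in c.items() if k!="color"})
E
```

```text
pics
{'time': 0.0, 'q': array([-1.20688710e+00,  2.64762092e-01,  1.60535614e+00, -8.96790705e-06,
        1.27367629e+00, -3.69020013e-02]), 'joint_vel': array([-0.00095294,  0.00113165, -0.00106763,  0.00011333, -0.00023985,
       -0.00128908]), 'joint_torque': array([ 1.96511046e-04, -5.15104580e+01, -3.67318368e+01,  2.68918002e-04,
        1.29107747e-02,  1.99104477e-06]), 'tool_pos': array([ 0.26311519, -0.62087259,  0.24696558]), 'tcp_rot': array([-3.07658802e+00, -6.24958787e-01,  5.75878578e-04]), 'wrist_force': array([-0.13560446, -0.19477231,  0.14589185]), 'torque': array([ 0.03636919,  0.03017608, -0.01733739]), 'grip_force': 0.0, 'width': 1.006372246594106}
scene {'fx': 458.7129, 'fy': 458.7129, 'cx': 286.3205, 'cy': 203.5361, 'origin': [0.9374, -0.2315, 0.759], 'attitude': [-2.2686, -1.25, 0.3959]}
side {'fx': 510.5198, 'fy': 510.5198, 'cx': 277.206, 'cy': 206.2144, 'origin': [-0.0517, 0.5851, 0.8045], 'attitude': [-1.05, 2.3953, -1.0665]}
```

View pics/scene0.png

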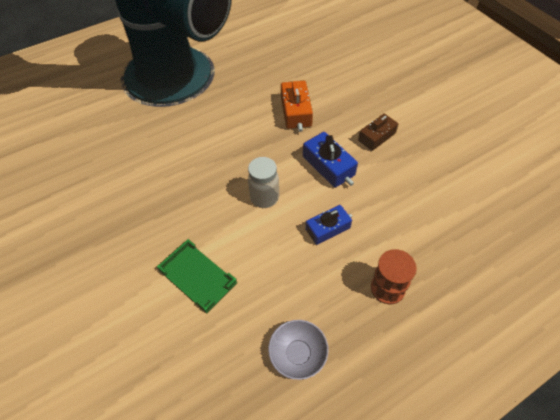

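View pics/side0.png

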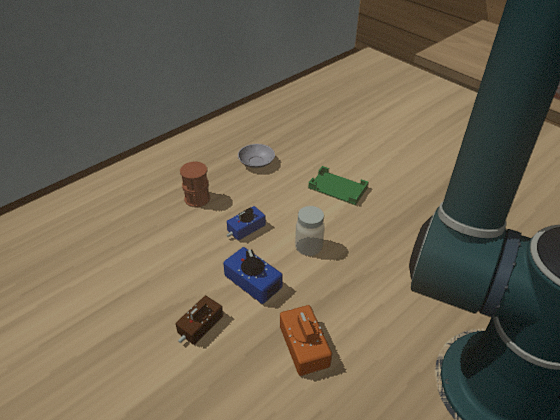

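The scene view shows the large blue pump at (330,158), its nozzle at (350,182), and the cradle at (197,275). The side view shows the pump at (253,272) and the cradle at (338,185). I'll enlarge both.

Run:
```python
import cv2,numpy as np
s=cv2.imread("pics/scene0.png");d=cv2.imread("pics/side0.png")
def cr(i,x,y,w=80,h=60): return cv2.resize(i[y:y+h,x:x+w],(400,300),interpolation=cv2.INTER_CUBIC)
m=np.vstack([np.hstack([cr(s,292,130),cr(d,213,243)]),np.hstack([cr(s,157,243,96,72),cr(d,300,160)])])
cv2.imwrite("pics/m.png",m)
```

```text
(no output)
```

View pics/m.png

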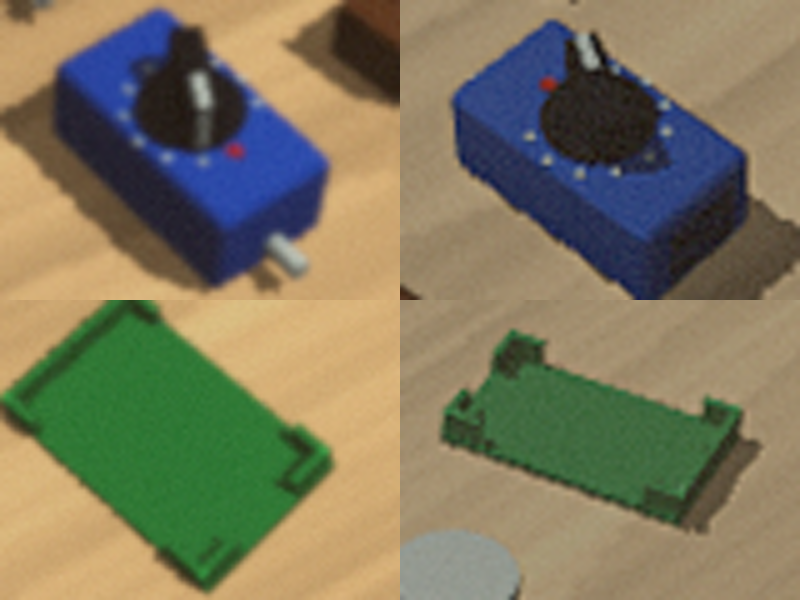

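```bash
cat > h.py <<'E'
import cv2,numpy as np
from scipy.spatial.transform import Rotation as R
from workcell import readout, read_camera
def ray(c,uv,z):
    uv=np.atleast_2d(uv).astype(float)
    d=np.c_[(uv[:,0]-c["cx"])/c["fx"],(uv[:,1]-c["cy"])/c["fy"],np.ones(len(uv))]@R.from_rotvec(c["attitude"]).as_matrix().T
    o=np.array(c["origin"]); return (o+d*((z-o[2])/d[:,2])[:,None])[:,:2]
def big(mask):
    cs,_=cv2.findContours(mask.astype(np.uint8),cv2.RETR_EXTERNAL,cv2.CHAIN_APPROX_NONE)
    return max(cs,key=cv2.contourArea)[:,0,:]
def rect(P):
    (x,y),(w,h),a=cv2.minAreaRect((P*1000).astype(np.float32))
    if w<h: w,h,a=h,w,a+90
    return np.round([x,y,w,h,(a+90)%180-90],1)
def masks(im):
    h=cv2.cvtColor(im,cv2.COLOR_BGR2HSV); H,S,V=[h[...,i].astype(int) for i in range(3)]
    return (abs(H-115)<12)&(S>130)&(V>30),(abs(H-62)<15)&(S>100)&(V>25),h
E
python3 - <<'E'
from h import *
for n in ["scene","side"]:
    c=read_camera(n); b,g,h=masks(c["color"])
    B=big(b); m=np.zeros(b.shape,np.uint8); cv2.fillPoly(m,[B],1)
    v=h[...,2][(m>0)&b].astype(np.uint8); t,_=cv2.threshold(v,0,255,cv2.THRESH_OTSU)
    top=big(b&(h[...,2]>t)&(m>0)); print(n,"pump",t,rect(ray(c,top,.048)))
    print("cradle",rect(ray(c,big(g),.006)))
s=c=read_camera("scene")
f=lambda a,x,y,k:np.array(a)/k+[x,y]-.5+.5/k
pt=f([(57,68),(158,10),(328,165),(218,232)],292,130,5); print("pump top corners\n",ray(c,pt,.048).round(4))
print("noz tip",ray(c,f([(300,262)],292,130,5),.016), "axis disc", ray(c,f([(190,108)],292,130,5),.052))
print(ray(c,f([(235,150)],292,130,5),.048))
E
```

```text
scene pump 129.0 [491.3 168.8  52.3  51.3 -86.3]
cradle [ 540.  -179.7  132.3   77.9   17. ]
side pump 103.0 [457.  170.8 104.5  57.5   5. ]
cradle [ 548.7 -181.5  127.    92.8   18.6]
pump top corners
 [[0.4125 0.1338]
 [0.4081 0.1875]
 [0.5139 0.1967]
 [0.5179 0.1399]]
noz tip [[0.52937486 0.17564855]] axis disc [[0.46242578 0.16530052]]
[[0.48761836 0.16996171]]
```

```bash
cat >> h.py <<'E'
def go(x,y,z,yaw):
    "shift (mm) and turn (deg) in tool axes to world TCP position (m) and tool-x yaw (deg), pointing down"
    s=readout.read_state(); T=R.from_rotvec(s["tcp_rot"])
    G=R.from_euler('z',yaw,degrees=True)*R.from_euler('x',180,degrees=True)
    X=T.apply([1,0,0]); print("t",round(s["time"],2),"now",s["tool_pos"].round(4),"yaw",np.degrees(np.arctan2(X[1],X[0])).round(2),"w",round(s["width"],3),"gf",round(s["grip_force"],1),"F",s["wrist_force"].round(1),"q6",s["q"][5].round(2))
    print("d mm",(T.inv().apply(np.array([x,y,z])-s["tool_pos"])*1000).round(1),"deg",np.degrees((T.inv()*G).as_rotvec()).round(2))
E
python3 - <<'E'
from h import *
from workcell import bot
print({k:getattr(bot,k) for k in dir(bot) if k[0]!='_' and not callable(getattr(bot,k))})
c=read_camera("scene")
for n,p,z in [("orange",(297,105),.03),("nozO",(299,128),.01),("jar",(264,197),.0),("jarcap",(263,168),.095),("blue2",(330,222),.03),("brown",(379,130),.02),("dish",(298,350),.0),("tower",(390,288),.01)]: print(n,ray(c,p,z).round(3))
go(.53,-.18,.25,17)
E
```

```text
{'tip_extent': 0.017}
orange [[0.296 0.195]]
nozO [[0.342 0.171]]
jar [[0.456 0.012]]
jarcap [[0.459 0.013]]
blue2 [[0.591 0.077]]
brown [[0.449 0.31 ]]
dish [[ 0.752 -0.098]]
tower [[0.749 0.096]]
t 0.3 now [ 0.2633 -0.6213  0.2478] yaw 22.96 w 1.006 gf 0.0 F [-0.1  0.1 -0. ] q6 -0.04
d mm [ 417.8 -302.3   -2. ] deg [-0.04 -0.    5.96]
```

>>> jog_arm:
  deltas: [0.418, -0.302, -0.002, 0, 0, 6, 1, 0.418, -0.302, -0.002, 0, 0, 6, 1, 0.418, -0.302, -0.002, 0, 0, 6, 1, 0.418, -0.302, -0.002, 0, 0, 6, 1, 0.418, -0.302, -0.002, 0, 0, 6, 1, 0.418, -0.302, -0.002, 0, 0, 6, 1, 0.418, -0.302, -0.002, 0, 0, 6, 1, 0.418, -0.302, -0.002, 0, 0, 6, 1]
  squeeze: 50

```text
time: 1.1
tool_pos: [0.4712, -0.2775, 0.2501]
tcp_rot: [3.107, 0.463, 0.001]
wrist_force: [1.0, 0.4, -0.3]
width: 0.997
grip_force: 0.0
```

```bash
python3 -c "
from h import *
go(.53,-.18,.25,17)"
```

```text
t 1.1 now [ 0.4712 -0.2775  0.2501] yaw 16.95 w 0.997 gf 0.0 F [ 1.   0.4 -0.3] q6 0.7
d mm [ 84.7 -76.1   0.1] deg [ 0.03 -0.03 -0.05]
```

>>> jog_arm:
  deltas: [0.085, -0.076, 0, 0, 0, 0, 1, 0.085, -0.076, 0, 0, 0, 0, 1, 0.085, -0.076, 0, 0, 0, 0, 1, 0.085, -0.076, 0, 0, 0, 0, 1, 0.085, -0.076, 0, 0, 0, 0, 1]

```text
time: 1.6
tool_pos: [0.5293, -0.1823, 0.2497]
tcp_rot: [3.106, 0.464, -0.001]
wrist_force: [0.6, -0.5, -0.5]
width: 1.001
grip_force: 0.0
```

Run:
```python
from h import *
c=read_camera("wrist"); cv2.imwrite("pics/w1.png",c["color"]); b,g,h=masks(c["color"])
print(c["origin"],R.from_rotvec(c["attitude"]).as_matrix()[:,2],g.sum()); go(.463,.1645,.25,5)
G=big(g);print(G.min(0),G.max(0)); print(rect(ray(c,G,.006)),rect(ray(c,G,.02)))
```

```text
[ 0.60042062 -0.16101509  0.37462554] [-0.27961913 -0.08552505 -0.95629421] 7969
t 1.65 now [ 0.529  -0.1829  0.2497] yaw 16.93 w 0.999 gf 0.0 F [ 0.6 -0.4  0.6] q6 0.9
d mm [  38.  -351.5   -0.5] deg [ 0.03  0.04 11.93]
[243 105] [316 221]
[ 540.8 -180.4  128.9   77.6   17. ] [ 543.1 -179.7  124.    74.7   17. ]
```

View pics/w1.png

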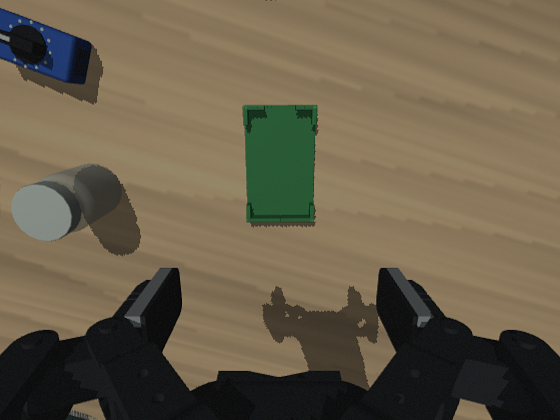

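The wrist view shows the cradle at (280,165), with the notched end at the top (world +x) and the closed end at the bottom. Next I'll move over the pump.

>>> jog_arm:
  deltas: [0.038, -0.35, 0, 0, 0, 12, 1, 0.038, -0.35, 0, 0, 0, 12, 1, 0.038, -0.35, 0, 0, 0, 12, 1, 0.038, -0.35, 0, 0, 0, 12, 1, 0.038, -0.35, 0, 0, 0, 12, 1, 0.038, -0.35, 0, 0, 0, 12, 1, 0.038, -0.35, 0, 0, 0, 12, 1, 0.038, -0.35, 0, 0, 0, 12, 1]

```text
time: 2.45
tool_pos: [0.4629, 0.1669, 0.2501]
tcp_rot: [-3.137, -0.141, -0.0]
wrist_force: [0.2, -1.6, 0.7]
width: 1.0
grip_force: 0.0
```

```bash
python3 -c "
from h import *
go(.463,.1645,.25,5)"
```

```text
t 2.45 now [0.4629 0.1669 0.2501] yaw 5.14 w 1.0 gf 0.0 F [ 0.2 -1.6  0.7] q6 1.77
d mm [-0.1  2.4  0.1] deg [-0.11 -0.01  0.14]
```

>>> jog_arm:
  deltas: [0, 0, 0, 0, 0, 0, 1, 0, 0, 0, 0, 0, 0, 1]

```text
time: 2.65
tool_pos: [0.4642, 0.1623, 0.2498]
tcp_rot: [3.138, 0.133, -0.0]
wrist_force: [-0.4, -0.8, 0.0]
width: 1.002
grip_force: 0.0
```

Run:
```python
from h import *
c=read_camera("wrist"); cv2.imwrite("pics/w2.png",c["color"]); b,g,h=masks(c["color"])
print(c["origin"]); go(.463,.1645,.032,5)
B=big(b);print(B.min(0),B.max(0)); print(rect(ray(c,B,.048)))
k=b.astype(np.uint8)*0; cv2.fillPoly(k,[B],1); v=h[...,2][(k>0)&b]; t,_=cv2.threshold(v,0,255,cv2.THRESH_OTSU)
T=big(b&(h[...,2]>t)&(k>0)); print(t,rect(ray(c,T,.048)))
```

```text
[0.53828184 0.16811664 0.37473388]
t 2.7 now [0.4643 0.162  0.2498] yaw 4.81 w 0.999 gf 0.0 F [ 0.   0.1 -0.8] q6 1.77
d mm [ -1.1  -2.7 217.8] deg [ 0.04  0.   -0.19]
[243 132] [303 238]
[461.1 166.9 108.5  57.9   4.7]
101.0 [460.2 168.  104.5  55.4   4.8]
```

View pics/w2.png

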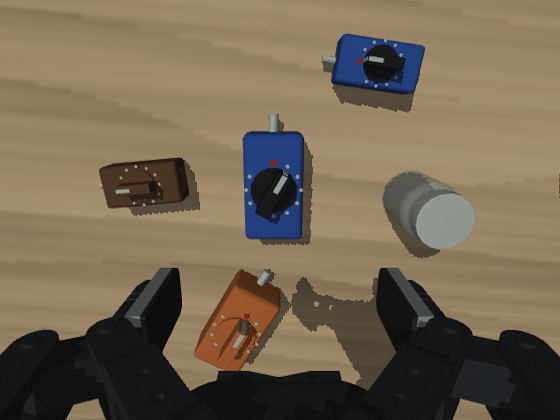

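The wrist view shows the pump upright at (273,185), with its nozzle up at (274,120). The pointer is 30° clockwise of the red dot, so the dial is at position one. The fingers have free space on both sides.

>>> jog_arm:
  deltas: [-0.0024, -0.0047, 0.05, 0, 0, 0, 1, -0.0024, -0.0047, 0.1, 0, 0, 0, 1, -0.0024, -0.0047, 0.14, 0, 0, 0, 1, -0.0024, -0.0047, 0.17, 0, 0, 0, 1, -0.0024, -0.0047, 0.19, 0, 0, 0, 1, -0.0024, -0.0047, 0.205, 0, 0, 0, 1, -0.0024, -0.0047, 0.219, 0, 0, 0, 1, -0.0024, -0.0047, 0.219, 0, 0, 0, 1]

```text
time: 3.5
tool_pos: [0.4599, 0.1666, 0.0289]
tcp_rot: [3.138, 0.132, -0.006]
wrist_force: [-0.1, -0.6, -0.5]
width: 0.993
grip_force: 0.0
```

```bash
python3 -c "
from h import *
go(.4615,.1665,.030,4.8)"
```

```text
t 3.5 now [0.4599 0.1666 0.0289] yaw 4.83 w 0.993 gf 0.0 F [-0.1 -0.6 -0.5] q6 1.78
d mm [ 1.6  0.3 -1.1] deg [0.06 0.22 0.03]
```

Close on the pump.

>>> jog_arm:
  deltas: [0.001, 0, 0, 0, 0, 0, 0.2, 0.001, 0, 0, 0, 0, 0, -1, 0.001, 0, 0, 0, 0, 0, -1, 0.001, 0, 0, 0, 0, 0, -1, 0.001, 0, 0, 0, 0, 0, -1, 0.001, 0, 0, 0, 0, 0, -1]
  squeeze: 50

```text
time: 4.1
tool_pos: [0.4635, 0.1687, 0.0322]
tcp_rot: [-3.138, -0.136, -0.005]
wrist_force: [0.9, -3.9, 6.0]
width: 0.697
grip_force: 55.8
```

>>> jog_arm:
  deltas: [0, 0, -0.02, 0, 0, 0, -1, 0, 0, -0.06, 0, 0, 0, -1, 0, 0, -0.1, 0, 0, 0, -1, 0, 0, -0.12, 0, 0, 0, -1, 0, 0, -0.12, 0, 0, 0, -1, 0, 0, -0.12, 0, 0, 0, -1]

```text
time: 4.7
tool_pos: [0.4609, 0.1685, 0.1496]
tcp_rot: [3.138, 0.137, -0.003]
wrist_force: [-0.6, -0.2, -5.5]
width: 0.699
grip_force: 56.7
```

Run:
```python
from h import *
c=read_camera("wrist"); cv2.imwrite("pics/w3.png",c["color"]); b,g,h=masks(c["color"])
go(.543,-.18,.14,17)
s=readout.read_state(); T=R.from_rotvec(s["tcp_rot"]); B=big(b); print(B.min(0),B.max(0))
for off in (.048-.032,): # pump top above TCP
    P=ray(c,B,s["tool_pos"][2]+off); print(rect(P))
cc=np.array(rect(P)[:2])/1000-s["tool_pos"][:2]; print("pump-TCP in tool",T.inv().apply([*cc,0]))
```

```text
t 4.75 now [0.4601 0.1682 0.1486] yaw 4.98 w 0.696 gf 56.7 F [-0.9 -0.2 -4.1] q6 1.78
d mm [ 52.4 354.1   8.6] deg [ 1.000e-02  2.300e-01 -1.202e+01]
[195 164] [363 381]
[472.9 169.1  88.8  57.5   5. ]
pump-TCP in tool [ 1.28082527e-02  2.31074539e-04 -5.00492727e-05]
```

View pics/w3.png

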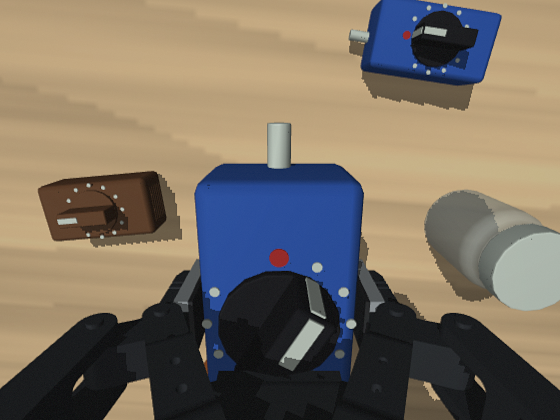

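The pump hangs level between the fingers, with the nozzle tip at (279,123), the front top edge near row 183 and the red dot at (279,258).

Run:
```python
from h import *
c=read_camera("wrist"); s=readout.read_state(); T=R.from_rotvec(s["tcp_rot"]); z=s["tool_pos"][2]-.032
def tl(uv,h): return T.inv().apply([*(ray(c,uv,z+h)[0]-s["tool_pos"][:2]),0])[:2].round(4)
h=cv2.cvtColor(c["color"],cv2.COLOR_BGR2HSV).astype(int)
red=((h[...,0]<8)|(h[...,0]>172))&(h[...,1]>150)&(h[...,2]>90); red[:230]=0;red[290:]=0;red[:,:250]=0;red[:,310:]=0
r=np.argwhere(red).mean(0)[::-1];print(r)
print("tip",tl((279,123),.0205),"red",tl(r,.048),"front",tl((279,183),.048))
w=cv2.imread("pics/w2.png");h=cv2.cvtColor(w,cv2.COLOR_BGR2HSV).astype(int)
red=((h[...,0]<8)|(h[...,0]>172))&(h[...,1]>150)&(h[...,2]>60);red[:150]=0;red[175:]=0;red[:,:262]=0;red[:,285:]=0
print("red w2",np.argwhere(red).mean(0)[::-1],red.sum())
```

```text
[278.71863118 257.4486692 ]
tip [0.0685 0.0005] red [0.0233 0.0004] front [0.0504 0.0005]
red w2 [273.      162.34375] 32
```

>>> jog_arm:
  deltas: [0, 0, -0.04, 0, 0, 0, -1, 0.02, 0.05, -0.04, 0, 0, -4, -1, 0.03, 0.1, -0.04, 0, 0, -8, -1, 0.04, 0.15, -0.04, 0, 0, -12, -1, 0.056, 0.2, -0.04, 0, 0, -12, -1, 0.056, 0.25, -0.04, 0, 0, -12, -1, 0.056, 0.3, -0.04, 0, 0, -12, -1, 0.056, 0.354, -0.04, 0, 0, -12, -1]

```text
time: 5.6
tool_pos: [0.5459, -0.1688, 0.1877]
tcp_rot: [-3.105, -0.463, 0.007]
wrist_force: [1.4, 1.1, -4.9]
width: 0.688
grip_force: 57.7
```

```bash
python3 -c "
from h import *
go(.547,-.179,.085,17)"
```

```text
t 5.6 now [ 0.5459 -0.1688  0.1877] yaw 16.96 w 0.688 gf 57.7 F [ 1.4  1.1 -4.9] q6 0.93
d mm [ -1.5  10.4 102.7] deg [-0.18  0.22 -0.04]
```

>>> jog_arm:
  deltas: [0, 0, 0, 0, 0, 0, -1, 0, 0, 0.04, 0, 0, 0, -1, 0, 0, 0.07, 0, 0, 0, -1, 0, 0, 0.1, 0, 0, 0, -1, 0, 0, 0.1, 0, 0, 0, -1, 0, 0, 0.1, 0, 0, 0, -1]

```text
time: 6.2
tool_pos: [0.5458, -0.1664, 0.0888]
tcp_rot: [-3.105, -0.463, 0.007]
wrist_force: [-0.4, 0.4, -4.1]
width: 0.692
grip_force: 57.9
```

Run:
```python
from h import *
go(.547,-.179,.085,17)
c=read_camera("wrist"); cv2.imwrite("pics/w4.png",c["color"]); c2=read_camera("side"); c3=read_camera("scene")
cv2.imwrite("pics/s4.png",c2["color"]);cv2.imwrite("pics/c4.png",c3["color"])
a=c["color"][80:400,160:400]; q=cv2.resize(a,(450,600),interpolation=cv2.INTER_CUBIC)
f=lambda i,x,y:cv2.resize(i[y:y+90,x:x+105],(350,300),interpolation=cv2.INTER_CUBIC)
cv2.imwrite("pics/m4.png",np.hstack([q,np.vstack([f(c2["color"],286,110),f(c3["color"],145,220)])]))
```

```text
t 6.2 now [ 0.5458 -0.1664  0.0888] yaw 16.98 w 0.692 gf 57.9 F [-0.4  0.4 -4.1] q6 0.93
d mm [-2.5 12.4  3.8] deg [-0.17  0.22 -0.03]
```

View pics/m4.png

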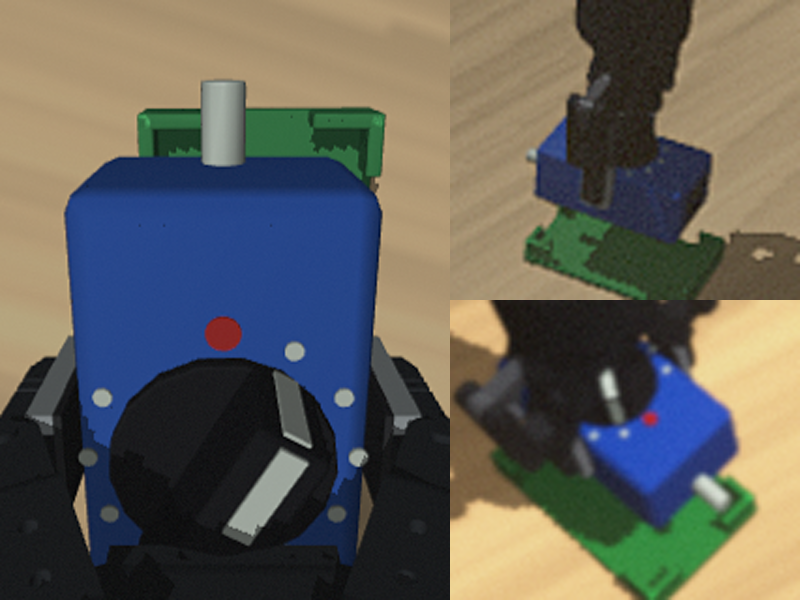

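The wrist crop shows the cradle's notched front behind the nozzle, with outer corners at about (234,140) and (365,140). The pump sits about 12 mm off to the left of the image.

Run:
```python
from h import *
c=read_camera("wrist"); s=readout.read_state(); T=R.from_rotvec(s["tcp_rot"])
b,g,h=masks(c["color"]); G=big(g); B=big(b); z=s["tool_pos"][2]-.032
def tl(uv,Z): 
    P=ray(c,uv,Z)-s["tool_pos"][:2]; return T.inv().apply(np.c_[P,np.zeros(len(P))])[:,:2]
for Z in (.02,.006,0): t=tl(G,Z); print(Z,"cradle front x",np.sort(t[:,0])[-8:].round(4)[[0,-1]],"y",t[:,1].min().round(4),t[:,1].max().round(4))
p=tl(B,z+.048); f=p[p[:,0]>.01]; print("pump y",f[:,1].min().round(4),f[:,1].max().round(4),"frontmax x",p[:,0].max().round(4))
q=tl(B,z+.0); print("front face bottom",q[:,0].max().round(4))
print("camera in tool",T.inv().apply(np.array(c["origin"])-s["tool_pos"]).round(4))
```

```text
0.02 cradle front x [0.0543 0.0543] y 0.0077 0.0469
0.006 cradle front x [0.0529 0.0529] y 0.0082 0.0502
0 cradle front x [0.0523 0.0523] y 0.0084 0.0517
pump y -0.028 0.0287 frontmax x 0.0566
front face bottom 0.049
camera in tool [ 0.0741  0.0004 -0.1247]
```

>>> jog_arm:
  deltas: [-0.0055, 0.0088, 0, 0, 0, 0, -1, -0.0055, 0.0088, 0.015, 0, 0, 0, -1, -0.0055, 0.0088, 0.027, 0, 0, 0, -1, -0.0055, 0.0088, 0.027, 0, 0, 0, -1, -0.0055, 0.0088, 0.027, 0, 0, 0, -1, -0.0055, 0.0088, 0.027, 0, 0, 0, -1]

```text
time: 7.0
tool_pos: [0.5448, -0.1773, 0.0637]
tcp_rot: [-3.107, -0.463, 0.0]
wrist_force: [0.4, 0.6, -3.4]
width: 0.691
grip_force: 57.9
```

```bash
cat >> h.py <<'E'
def seat(name):
    c=read_camera("wrist"); s=readout.read_state(); T=R.from_rotvec(s["tcp_rot"])
    b,g,h=masks(c["color"]); B=big(b); z=s["tool_pos"][2]-.032
    g=cv2.morphologyEx(g.astype(np.uint8),cv2.MORPH_OPEN,np.ones((2,2))); G=np.argwhere(g)[:,::-1]
    def tl(uv,Z):
        P=ray(c,uv,Z)-s["tool_pos"][:2]; return T.inv().apply(np.c_[P,np.zeros(len(P))])[:,:2]
    t=tl(G,.02); f=t[t[:,0]>.03]
    print("cradle z.02: xmax",np.percentile(f[:,0],99.8).round(4),"y",f[:,1].min().round(4),f[:,1].max().round(4),"; xmax z0",tl(G,0)[:,0].max().round(4))
    p=tl(B,z+.048); q=tl(B,z); f=p[(p[:,0]>.02)&(p[:,0]<.05)]
    print("pump top y",f[:,1].min().round(4),f[:,1].max().round(4),"front bottom x",q[:,0].max().round(4))
    cv2.imwrite(name,cv2.resize(c["color"][60:260,180:390],(630,600),interpolation=cv2.INTER_CUBIC))
E
python3 - <<'E'
from h import *
go(.5386,-.1782,.0385,17); seat("pics/w5.png")
E
```

```text
t 7.0 now [ 0.5448 -0.1773  0.0637] yaw 16.97 w 0.691 gf 57.9 F [ 0.4  0.6 -3.4] q6 0.92
d mm [-6.2 -1.  25.2] deg [-0.01  0.01 -0.03]
cradle z.02: xmax 0.0603 y -0.0354 0.0394 ; xmax z0 0.0587
pump top y -0.0278 0.0285 front bottom x 0.0484
```

View pics/w5.png

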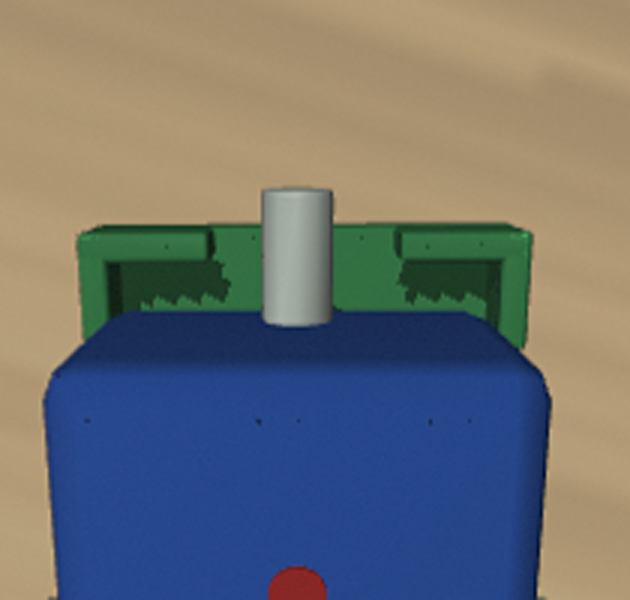

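The nozzle at column 297 is a little left of the notch centre (about 305), and the pump's front sits about 5 mm behind the fence's inner face. I'll make small corrections.

>>> jog_arm:
  deltas: [0.0023, 0.0015, 0, 0, 0, 0, -1, 0.0023, 0.0015, 0.009, 0, 0, 0, -1, 0.0023, 0.0015, 0.009, 0, 0, 0, -1, 0.0023, 0.0015, 0.009, 0, 0, 0, -1, 0.0023, 0.0015, 0.009, 0, 0, 0, -1]

```text
time: 7.55
tool_pos: [0.5472, -0.1781, 0.0547]
tcp_rot: [-3.107, -0.463, 0.0]
wrist_force: [1.0, -1.0, -4.8]
width: 0.694
grip_force: 58.0
```

Run:
```python
from h import *
go(.5386,-.1782,.0385,17); seat("pics/w6.png")
```

```text
t 7.55 now [ 0.5472 -0.1781  0.0547] yaw 16.96 w 0.694 gf 58.0 F [ 1.  -1.  -4.8] q6 0.92
d mm [-8.3 -2.4 16.2] deg [-0.01  0.02 -0.04]
cradle z.02: xmax 0.0588 y -0.0368 0.038 ; xmax z0 0.0569
pump top y -0.0278 0.0287 front bottom x 0.0484
```

View pics/w6.png

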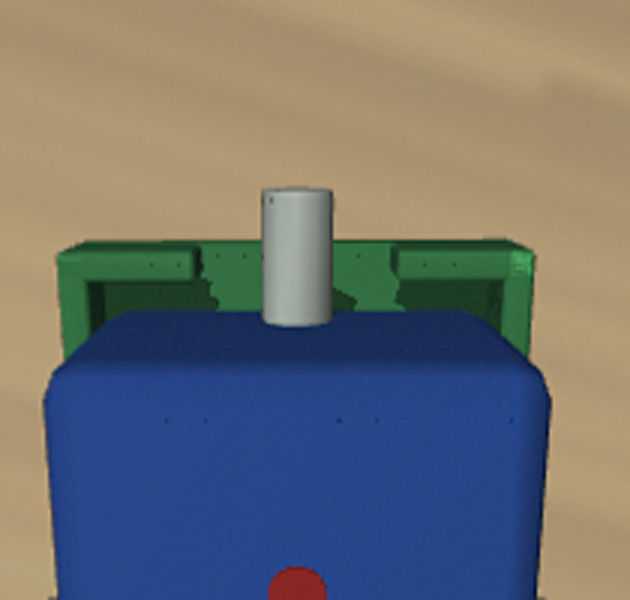

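The nozzle is now centred in the notch, with the pump front about 3.5 mm behind the fence's inner face. Lower it.

>>> jog_arm:
  deltas: [0.0005, 0, 0.005, 0, 0, 0, -1, 0.0005, 0, 0.01, 0, 0, 0, -1, 0.0005, 0, 0.013, 0, 0, 0, -1, 0.0005, 0, 0.015, 0, 0, 0, -1, 0.0005, 0, 0.015, 0, 0, 0, -1]

```text
time: 8.1
tool_pos: [0.5474, -0.1778, 0.0392]
tcp_rot: [-3.107, -0.463, 0.002]
wrist_force: [-0.1, 0.4, -3.9]
width: 0.697
grip_force: 58.1
```

>>> jog_arm:
  deltas: [0, 0, 0.001, 0, 0, 0, -1, 0, 0, 0.002, 0, 0, 0, -1, 0, 0, 0.003, 0, 0, 0, -1, 0, 0, 0.003, 0, 0, 0, -1]

```text
time: 8.5
tool_pos: [0.5481, -0.1781, 0.0382]
tcp_rot: [3.107, 0.463, 0.0]
wrist_force: [-4.5, 1.0, 5.0]
width: 0.693
grip_force: 59.2
```

The TCP is at 0.038 and the pump is on the floor (underside 6 mm, contact force present). Release, retreat upward and look.

>>> jog_arm:
  deltas: [0, 0, -0.002, 0, 0, 0, -0.3, 0, 0, -0.002, 0, 0, 0, 1, 0, 0, -0.002, 0, 0, 0, 1, 0, 0, -0.002, 0, 0, 0, 1, 0, 0, -0.03, 0, 0, 0, 1, 0, 0, -0.07, 0, 0, 0, 1, 0, 0, -0.11, 0, 0, 0, 1, 0, 0, -0.11, 0, 0, 0, 1]

```text
time: 9.3
tool_pos: [0.5527, -0.1798, 0.1542]
tcp_rot: [3.101, 0.462, 0.018]
wrist_force: [1.1, -1.4, 0.7]
width: 1.0
grip_force: 0.0
```

Run:
```python
from h import *
go(.545,-.18,.15,17)
c=read_camera("wrist"); c2=read_camera("side"); c3=read_camera("scene")
f=lambda i,x,y,w,h:cv2.resize(i[y:y+h,x:x+w],(400,300),interpolation=cv2.INTER_CUBIC)
w=cv2.resize(c["color"][100:400,180:380],(400,600),interpolation=cv2.INTER_CUBIC)
cv2.imwrite("pics/m7.png",np.hstack([w,np.vstack([f(c2["color"],290,135,96,72),f(c3["color"],150,220,96,72)])]))
b,g,h=masks(c["color"]); print(rect(ray(c,big(b),.054)))
```

```text
t 9.3 now [ 0.5527 -0.1798  0.1542] yaw 16.97 w 1.0 gf 0.0 F [ 1.1 -1.4  0.7] q6 0.92
d mm [-7.5 -2.   4.1] deg [ 0.45 -0.6  -0.03]
[ 547.1 -178.8  109.6   58.3   16.9]
```

View pics/m7.png

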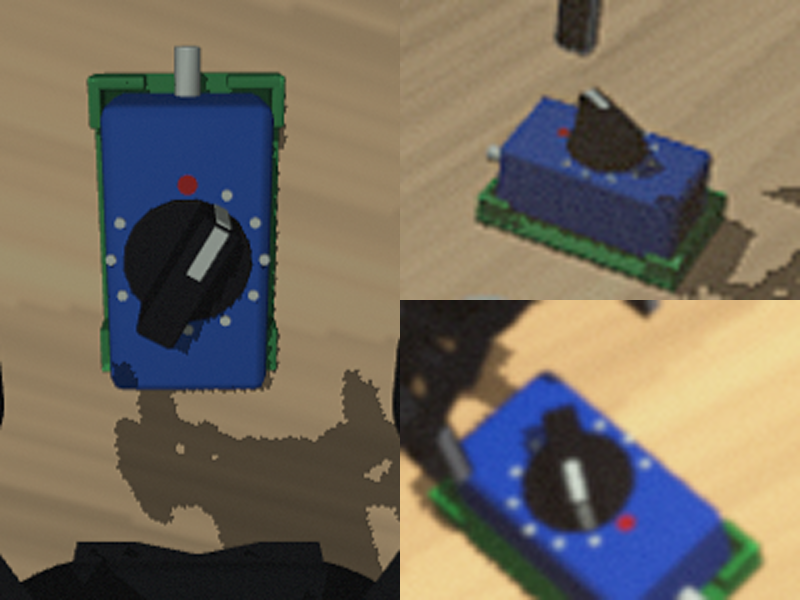

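The pump is seated in the cradle in all three views, nozzle through the notch. The dial is at position one. Next I'll find the dial axis from the ring of dots.

```bash
cat >> h.py <<'E'
from scipy.optimize import least_squares
def dots(n,cx=.545,cy=-.179,zz=.054,verb=True):
    c=read_camera(n); im=c["color"]; H=cv2.cvtColor(im,cv2.COLOR_BGR2HSV).astype(int)
    w=((H[...,1]<110)&(H[...,2]>110)).astype(np.uint8); r=(((H[...,0]<8)|(H[...,0]>172))&(H[...,1]>120)&(H[...,2]>60)).astype(np.uint8)
    out=[]
    for m,t in((w,0),(r,1)):
        k,_,st,ce=cv2.connectedComponentsWithStats(m)
        for i in range(1,k):
            p=ray(c,ce[i],zz)[0]; d=np.hypot(p[0]-cx,p[1]-cy)
            if st[i,4]>=2 and .020<d<.036: out.append((*p,t,st[i,4]))
    return c,np.array(out)
E
python3 - <<'E'
from h import *
for n in("wrist","scene","side"):
    c,o=dots(n); P=o[:,:2]
    f=least_squares(lambda v:np.hypot(P[:,0]-v[0],P[:,1]-v[1])-v[2],[.545,-.179,.028],loss="soft_l1",f_scale=.001)
    rd=o[o[:,2]==1][:,:2]
    print(n,"axis",f.x.round(4),"res",(f.fun*1000).round(1),"red",rd.round(4)); 
    a=np.degrees(np.arctan2(P[:,1]-f.x[1],P[:,0]-f.x[0]))-17
    print(a.round(0),o[:,3])
E
```

```text
wrist axis [ 0.5438 -0.1798  0.0275] res [ 0.   0.  -0.1 -0.1 -0.1  0.   0.1  0.   0.1] red [[ 0.5701 -0.1717]]
[ -30.   60.  -60.   90.  -90.  120. -120. -150.    0.] [29. 31. 29. 24. 26. 25. 26. 26. 73.]
scene axis [ 0.5455 -0.1806  0.0269] res [-0.3  0.4  0.1 -0.1 -0.3  0.2] red [[ 0.5711 -0.1716]]
[-154. -122.  -92.  -60.  -28.    3.] [5. 4. 7. 5. 5. 4.]
side axis [ 0.545  -0.1794  0.0283] res [ 1.4 -0.4 -0.4 -0.6  1.8 -0.5] red [[ 0.5716 -0.1714]]
[  -7. -149.   62.   90.  121.   -0.] [2. 3. 4. 3. 3. 2.]
```

Run:
```python
from h import *
go(.5445,-.180,.13,167)
```

```text
t 9.6 now [ 0.5465 -0.1775  0.1449] yaw 16.96 w 0.997 gf 0.0 F [ 0.2 -1.  -1. ] q6 0.92
d mm [-2.6  1.8 14.9] deg [-2.5000e-01 -1.1000e-01 -1.5004e+02]
```

>>> jog_arm:
  deltas: [0, 0, 0, 0, 0, -8, 1, 0, 0, 0, 0, 0, -16, 1, 0, 0, 0, 0, 0, -24, 1, 0, 0, 0, 0, 0, -32, 1, 0, 0, 0, 0, 0, -40, 1, 0, 0, 0, 0, 0, -48, 1, 0, 0, 0, 0, 0, -56, 1, 0, 0, 0, 0, 0, -64, 1]

```text
time: 10.4
tool_pos: [0.5468, -0.1776, 0.1449]
tcp_rot: [-2.381, -2.045, 0.002]
wrist_force: [-0.9, -0.0, 0.4]
width: 1.0
grip_force: 0.0
```

>>> jog_arm:
  deltas: [0, 0, 0, 0, 0, -8, 1, 0, 0, 0, 0, 0, -16, 1, 0, 0, 0, 0, 0, -24, 1, 0, 0, 0, 0, 0, -32, 1, 0, 0, 0, 0, 0, -40, 1, 0, 0, 0, 0, 0, -48, 1, 0, 0, 0, 0, 0, -56, 1, 0, 0, 0, 0, 0, -64, 1]

```text
time: 11.2
tool_pos: [0.5468, -0.1776, 0.145]
tcp_rot: [-0.936, -2.996, -0.0]
wrist_force: [0.1, -0.2, -1.0]
width: 1.003
grip_force: 0.0
```

>>> jog_arm:
  deltas: [0, 0, 0, 0, 0, -8, 1, 0, 0, 0, 0, 0, -16, 1, 0, 0, 0, 0, 0, -22, 1, 0, 0, 0, 0, 0, -22, 1, 0, 0, 0, 0, 0, -22, 1]

```text
time: 11.7
tool_pos: [0.5472, -0.1778, 0.1456]
tcp_rot: [-0.36, -3.119, -0.001]
wrist_force: [-0.2, -0.0, -0.3]
width: 1.001
grip_force: 0.0
```

Run:
```python
from h import *
go(.5445,-.180,.08,167)
for n in("scene","side"):
    c,o=dots(n); P=o[:,:2]
    if len(P)>3:
        f=least_squares(lambda v:np.hypot(P[:,0]-v[0],P[:,1]-v[1])-v[2],[.545,-.179,.028],loss="soft_l1",f_scale=.001); print(n,f.x.round(4),len(P))
```

```text
t 11.7 now [ 0.5472 -0.1778  0.1456] yaw 166.82 w 1.001 gf 0.0 F [-0.2 -0.  -0.3] q6 -1.7
d mm [ 2.  -2.8 65.6] deg [ 0.02 -0.12 -0.18]
scene [ 0.5453 -0.1805  0.027 ] 6
side [ 0.5451 -0.1793  0.0283] 6
```

>>> jog_arm:
  deltas: [0.002, -0.0028, 0.02, 0, 0, 0, 1, 0.002, -0.0028, 0.04, 0, 0, 0, 1, 0.002, -0.0028, 0.055, 0, 0, 0, 1, 0.002, -0.0028, 0.062, 0, 0, 0, 1, 0.002, -0.0028, 0.065, 0, 0, 0, 1, 0.002, -0.0028, 0.065, 0, 0, 0, 1]
  squeeze: 30

```text
time: 12.4
tool_pos: [0.5454, -0.1803, 0.0817]
tcp_rot: [-0.357, -3.121, -0.0]
wrist_force: [1.2, -0.6, 0.5]
width: 1.004
grip_force: 0.0
```

```bash
python3 -c "
from h import *
go(.5445,-.180,.08,167)"
```

```text
t 12.4 now [ 0.5454 -0.1803  0.0817] yaw 166.96 w 1.004 gf 0.0 F [ 1.2 -0.6  0.5] q6 -1.71
d mm [0.9 0.1 1.7] deg [ 0.   -0.01 -0.04]
```

>>> jog_arm:
  deltas: [0.001, 0, 0.001, 0, 0, 0, 0, 0.001, 0, 0.001, 0, 0, 0, -0.6, 0.001, 0, 0.001, 0, 0, 0, -1, 0.001, 0, 0.001, 0, 0, 0, -1, 0.001, 0, 0.001, 0, 0, 0, -1, 0.001, 0, 0.001, 0, 0, 0, -1, 0.001, 0, 0.001, 0, 0, 0, -1]

```text
time: 13.1
tool_pos: [0.5445, -0.1799, 0.0812]
tcp_rot: [0.357, 3.121, 0.0]
wrist_force: [0.2, 1.3, 3.3]
width: 0.154
grip_force: 35.5
```

```bash
python3 -c "
from h import *
go(.5445,-.180,.08,167)"
```

```text
t 13.1 now [ 0.5445 -0.1799  0.0812] yaw 166.97 w 0.154 gf 35.5 F [0.2 1.3 3.3] q6 -1.71
d mm [-0.  -0.1  1.2] deg [ 0.01  0.02 -0.03]
```

Bar gripped (about 13 mm opening, aligned). Turning clockwise one click.

>>> jog_arm:
  deltas: [0, 0, 0, 0, 0, 6, -1, 0, 0, 0, 0, 0, 12, -1, 0, 0, 0, 0, 0, 18, -1, 0, 0, 0, 0, 0, 24, -1, 0, 0, 0, 0, 0, 30, -1, 0, 0, 0, 0, 0, 30, -1, 0, 0, 0, 0, 0, 30, -1]

```text
time: 13.8
tool_pos: [0.5443, -0.1802, 0.0812]
tcp_rot: [1.149, 2.924, -0.0]
wrist_force: [-1.4, 0.3, 4.6]
width: 0.155
grip_force: 35.7
```

```bash
python3 -c "
from h import *
go(.5445,-.180,.08,137); print(readout.read_state()['torque'])
for n in('scene','side'):
    c,o=dots(n); print(n,o[o[:,2]==1].round(4))"
```

```text
t 13.8 now [ 0.5443 -0.1802  0.0812] yaw 137.11 w 0.155 gf 35.7 F [-1.4  0.3  4.6] q6 -1.19
d mm [-0.1  0.3  1.2] deg [-0.01  0.01  0.11]
[ 0.06095063  0.3529701  -0.00738675]
scene [[ 0.5709 -0.1719  1.      2.    ]]
side [[ 0.5716 -0.1714  1.      2.    ]]
```

The pump hasn't moved (red dot unchanged). On to the next three clicks.

>>> jog_arm:
  deltas: [0, 0, 0, 0, 0, 6, -1, 0, 0, 0, 0, 0, 12, -1, 0, 0, 0, 0, 0, 18, -1, 0, 0, 0, 0, 0, 24, -1, 0, 0, 0, 0, 0, 30, -1, 0, 0, 0, 0, 0, 30, -1, 0, 0, 0, 0, 0, 30, -1]

```text
time: 14.6
tool_pos: [0.544, -0.1803, 0.0812]
tcp_rot: [-1.867, -2.526, 0.001]
wrist_force: [-2.9, -0.2, 6.7]
width: 0.154
grip_force: 35.9
```

>>> jog_arm:
  deltas: [0, 0, 0, 0, 0, 6, -1, 0, 0, 0, 0, 0, 12, -1, 0, 0, 0, 0, 0, 18, -1, 0, 0, 0, 0, 0, 24, -1, 0, 0, 0, 0, 0, 30, -1, 0, 0, 0, 0, 0, 30, -1, 0, 0, 0, 0, 0, 30, -1]

```text
time: 15.3
tool_pos: [0.5436, -0.1803, 0.0812]
tcp_rot: [-2.457, -1.956, 0.002]
wrist_force: [-3.4, 0.4, 6.3]
width: 0.154
grip_force: 36.0
```

>>> jog_arm:
  deltas: [0, 0, 0, 0, 0, 6, -1, 0, 0, 0, 0, 0, 12, -1, 0, 0, 0, 0, 0, 18, -1, 0, 0, 0, 0, 0, 24, -1, 0, 0, 0, 0, 0, 29.5, -1, 0, 0, 0, 0, 0, 29.5, -1, 0, 0, 0, 0, 0, 29.5, -1]

```text
time: 16.0
tool_pos: [0.5433, -0.1801, 0.0811]
tcp_rot: [-2.874, -1.266, 0.003]
wrist_force: [-5.6, 0.3, 7.8]
width: 0.153
grip_force: 36.2
```

```bash
python3 -c "
from h import *
go(.5445,-.180,.08,47); print(readout.read_state()['torque'])
for n in('scene','side'):
    c,o=dots(n); print(n,o[o[:,2]==1].round(4))"
```

```text
t 16.0 now [ 0.5433 -0.1801  0.0811] yaw 47.54 w 0.153 gf 36.2 F [-5.6  0.3  7.8] q6 0.38
d mm [0.9 0.8 1.1] deg [-0.1   0.08  0.54]
[ 0.1149382   0.85151654 -0.02395037]
scene [[ 0.5716 -0.172   1.      3.    ]]
side [[ 0.5716 -0.1714  1.      2.    ]]
```

>>> jog_arm:
  deltas: [0, 0, 0, 0, 0, 0, -0.3, 0, 0, 0, 0, 0, 0, 0.3, 0, 0, 0, 0, 0, 0, 1, 0, 0, 0, 0, 0, 0, 1, 0, 0, 0, 0, 0, 0, 1, 0, 0, -0.03, 0, 0, 0, 1, 0, 0, -0.07, 0, 0, 0, 1, 0, 0, -0.11, 0, 0, 0, 1]

```text
time: 16.9
tool_pos: [0.5436, -0.1798, 0.1911]
tcp_rot: [-2.875, -1.264, 0.002]
wrist_force: [0.4, 0.4, 0.2]
width: 0.998
grip_force: 0.0
```

>>> jog_arm:
  deltas: [-0.06, 0, -0.03, 0, 0, 0, 1, -0.08, 0, -0.03, 0, 0, 0, 1, -0.08, 0, -0.03, 0, 0, 0, 1, -0.08, 0, -0.03, 0, 0, 0, 1]

```text
time: 17.3
tool_pos: [0.49, -0.2394, 0.2211]
tcp_rot: [2.877, 1.262, 0.001]
wrist_force: [-0.3, 0.9, -0.4]
width: 0.997
grip_force: 0.0
```

Run:
```python
from h import *
go(.5445,-.180,.2,47)
for n in("wrist","scene","side"):
    c,o=dots(n); P=o[:,:2]; cv2.imwrite(f"pics/end_{n}.png",c["color"])
    f=least_squares(lambda v:np.hypot(P[:,0]-v[0],P[:,1]-v[1])-v[2],[.545,-.179,.0275],loss="soft_l1",f_scale=.001)
    r=o[o[:,2]==1][0]; yaw=np.degrees(np.arctan2(r[1]-f.x[1],r[0]-f.x[0]))
    # pointer: white blob on the bar top, z=.080
    H=cv2.cvtColor(c["color"],cv2.COLOR_BGR2HSV).astype(int); w=((H[...,1]<110)&(H[...,2]>95)).astype(np.uint8)
    k,_,st,ce=cv2.connectedComponentsWithStats(w); print(n,"axis",f.x.round(4),"red yaw",yaw.round(1),"dots at",np.sort(-(np.degrees(np.arctan2(P[:,1]-f.x[1],P[:,0]-f.x[0]))-17)%360).round(0))
    for i in range(1,k):
        p=ray(c,ce[i],.08)[0]-f.x[:2]
        if st[i,4]>=4 and np.hypot(*p)<.02: print("  pointer blob",st[i,4],"r",np.hypot(*p).round(4),"cw from red",((17-np.degrees(np.arctan2(p[1],p[0])))%360).round(0))
    b,g,h=masks(c["color"]); 
    if n=="wrist": print(rect(ray(c,big(b),.054)))
```

```text
t 17.3 now [ 0.49   -0.2394  0.2211] yaw 47.36 w 0.997 gf 0.0 F [-0.3  0.9 -0.4] q6 0.24
d mm [80.6 -0.2 21.2] deg [ 0.04 -0.04  0.36]
wrist axis [ 0.5437 -0.18    0.0275] red yaw 17.0 dots at [  0.  30.  60.  90. 120. 180. 210. 240. 270. 300.]
  pointer blob 160 r 0.0127 cw from red 150.0
[ 543.5 -180.   107.5   58.7   16.9]
scene axis [ 0.5453 -0.1797  0.0274] red yaw 16.4 dots at [  1.  31.  62.  91. 121. 178. 210.]
  pointer blob 6 r 0.0124 cw from red 216.0
  pointer blob 42 r 0.0138 cw from red 151.0
side axis [ 0.5449 -0.1796  0.0287] red yaw 17.1 dots at [185. 211. 238. 268. 298. 357. 360.]
```

The pointer is at 150° (position five), and the pump sits centred in the cradle at yaw 17°. The gripper is clear, so I'll hand in.

```bash
python3 -c "
from workcell import finish_job
print(finish_job())"
```

```text
the job is handed in; nothing more can be done
None
```

The pump is seated and released in the green cradle with its nozzle out through the notch, its dial is at position five (pointer measured at 150°), and I handed the job in at about 17.5 s; I did not re-measure the jar, dish or towers at the end, though none was touched on purpose.

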